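# Clip the fish scalers back on the rack

## Robot

A 6-joint arm with a two-finger parallel gripper is mounted at the origin on the work surface. World frame = base frame: x ahead of the robot, y to its left, z up, the work surface at z = 0. Lengths are in m, angles in degrees, forces in N, time in s.
With the tool pointing down it reaches from about 0.375 to 0.9 m from the base axis. Payload 3.1 kg.
Tool frame: the origin (TCP) lies at the very end of the fingers, on their centre line; the grasp point (between the pads) lies arm.grip_depth behind it (arm.grip_depth is the distance from the TCP to the grasp point, in m); z points along the fingers, y is the line along which they close (so a half turn about z gives the same grasp; the last joint's range is limited). The gripper opens to 85 mm and grips with 20 to 120 N. Pads are 22 mm wide; open, the fingers measure 114 mm over their backs; the gripper's body (76 mm by 85 mm) begins 54 mm behind the grasp point. The pads swing forward as they close: fully open they stand 13 mm farther back than shut.
Start: joints at [-77.091, 30.224, 82.088, -0, 67.689, -10.227], TCP at [0.246, -0.575, 0.231] pointing down, gripper open.
Joint ranges: [-176.69, 176.69], [-43.24, 126.21], [12.49, 139.97], [-82, 262], [0, 151.66], [-163.58, 163.58]. Speed limits (degrees/s): [159.86, 159.86, 180, 180, 180, 180].

## Interface

Orientations are given as [roll, pitch, yaw] about the fixed x, y, z axes, in that order (R = Rz(yaw) Ry(pitch) Rx(roll)).
In Python, from workcell import arm gives the robot as it stands.
- The arm moves only by the shell command python3 -m handwheel 'ROWS' [OPENING] [FORCE]. ROWS is JSON, one flat list of numbers, 4 for each row, row after row: the shift along the tool's x, y, z in mm, then the turn about the tool's z in rad. In form: [dx, dy, dz, yaw, dx, dy, dz, yaw, ...]. A call has exactly 10 rows; each row shifts and turns the commanded pose from where the row before left it, along the tool's axes as they then stand; what a row does not reach is not made up. A row lasts 1/8 s, in which the tool goes at most 62.5 mm and 10.7 degrees, less where a joint would pass 70% of its speed; a pose out of reach is approached as far as the arm can. A call is refused whole if a number of a shift passes 62.5 or a number of a turn 0.188, either way. A call with a gripper value outside its range is refused whole. OPENING is the opening, from -1 (shut) to 1 (fully open), set as the call begins (- or left out, the last holds). The fingers move at their own pace and stop on an object; FORCE is the grip in N (left out, the last holds). Time passes only in rows, so rows that do not move let the fingers close, or fill a call up. It gives the time, the measured TCP pose, the force, the opening and the grip force at its end, in the units of the state.
- arm.state(): the state, without advancing time (a new reading comes with each control period).
- arm.get_image(name): name is "side" or "top"; returns a dict with "color" (480x640x3 uint8, red, green, blue), "depth" (480x640 float32, m along the optical axis (not along the pixel's ray), 0 where there is no reading), "vfov" (degrees; the focal length in pixels is half the picture's height over the tangent of half this angle, whatever the lens; pixels are square), "cx", "cy" (the principal point, pixels), "k1" (the pictures are not rectified: a ray, as slopes to the right and down, at radius r is drawn at 1 + k1 r^2 times it, then the intrinsics apply), "T" (4x4, takes a point from camera to world coordinates). Camera axes: x right, y down, z forward; pixel columns grow to the right and rows downward; lengths in m; the calibration is good to about 2 mm. A picture is of the moment at which its call begins.
- arm.sign_off(): hands the job in; it is judged then, once.
Trained networks look in the newest picture that a camera, given by its name, has taken for a name from the list of things; names that differ only in an ending like _2 or _b are one class to them, and where a whole thing is asked for, a point or a joint stands for the part that bears it (a point fixed in the world has none). Each returns a list of dicts, best first, with "p" (0 to 1); they miss things now and then, are a little off and sometimes report something else, mostly with a low value. They report only what shows in the picture. A call takes as long as a camera call. They do not tell look-alikes from the thing itself.
- arm.boxes_of(camera, query): "position" ([x, y, z] in m, in world coordinates, good to about 4 mm: the middle of the surface that is visible of it).
The state is a dict: "t": time; "joint_positions": joint angles; "joint_velocities": joint speeds; "joint_efforts": joint torques, N m; "tool_pos": TCP position; "eef_rot": TCP orientation; "contact_force": force on the tool from outside, world axes, zero at the start; "wrist_torque": the same for the moment, N m; "width": finger opening in m; "gripper_force": force on a finger pad.
Only numpy, scipy, OpenCV 4.12 (cv2) and the standard library are available. Lean on these libraries where they do the work, as an engineer would, in place of code of your own. Each camera call takes 0.05 s, during which the arm holds its last target. There are 200 camera calls.

## Task

Put away the two fish scalers that lie on the fishmonger's steel table: snap the blue-handled one into the clips on the blue strip and the red-handled one into the clips on the red strip. Press each handle straight down, fully home in both clips of its place, with the middle of the handle roughly midway between them.

Things in the scene. Friction and masses are not known exactly. Their poses are not given: they have to be found in the camera images.
- mid_blue (a point): fish scaler: round blue plastic handle, 22 mm thick, 170 mm long, steel head (52 x 32 x 20 mm, flat below) at its +x end; about 90 g. Point: middle of the handle, on its axis, starting 11 mm above the table, where the scaler lies flat. x: along the handle to the head; z up. The handle reaches 85 mm either way, the head from 82 to 134 mm. Grip across the handle here.
- mid_red (a point): fish scaler: round red plastic handle, 22 mm thick, 170 mm long, steel head (52 x 32 x 20 mm, flat below) at its +x end; about 90 g. Point: middle of the handle, on its axis, starting 11 mm above the table, where the scaler lies flat. x: along the handle to the head; z up. The handle reaches 85 mm either way, the head from 82 to 134 mm. Grip across the handle here.
- seat_blue (a point): the blue scaler's place on the white rack: blue strip (156 x 60 mm) with two sprung steel clips opening upwards, 48 mm either side of the point along x, each 16 mm long; 80 mm free between them for the gripper. Point: where the handle's middle lies when home, 62 mm above the table, 46 above the strip. x: the handle's direction (either way round). Places are 110 mm apart along y, colours in any order.
- seat_red (a point): the red scaler's place: the same on a red strip, same axes and heights. All clips: jaws 37 mm apart at the top (21 mm above the point), 17 mm at the narrowest (9 mm above it), 25 mm below that; the handle rests on a floor 11 mm under the point. Pressing a level handle down past the narrow part takes about 8 N. The third, yellow place is full.
There are look-alikes about, which are no part of the job. There is more than one size of the part that bears mid_red; the job needs the larger.

How it is judged (in metres and radians):
At the end, for the whole second after the job is handed in: Each of the blue and red scalers lies fully home in the clips of its own colour: the middle of its handle within 25 mm of the place's point along the handle, 8 mm across and 6 mm in height, and its axis within 8 degrees of the place's x axis (either way round) (x of mid_blue in the frame of seat_blue between -0.025 and 0.025 m and y of mid_blue in the frame of seat_blue between -0.008 and 0.008 m and z of mid_blue in the frame of seat_blue between -0.006 and 0.006 m and angle between the x axis of mid_blue and the x axis of seat_blue, either way round below 0.14 rad and x of mid_red in the frame of seat_red between -0.025 and 0.025 m and y of mid_red in the frame of seat_red between -0.008 and 0.008 m and z of mid_red in the frame of seat_red between -0.006 and 0.006 m and angle between the x axis of mid_red and the x axis of seat_red, either way round below 0.14 rad); the robot touches nothing.
It also fails if it takes over 59 s, if anything falls off the work surface, if the arm or the gripper's body presses on something with over 40 N, if the wrist force passes 120 N, or if a joint passes its speed limit or range.

## Working session

There is one attempt and no reset: what is moved stays moved. The work goes in short steps, Python scripts to look and compute and a shell command to move; the robot and the scene stay as the last step left them, time stands still between calls to the robot, and variables do not carry over. Pictures are saved under pics/ and viewed, at most 10 in all, crops included, and the job is handed in when it is done.

```bash
mkdir -p pics; ls
cat > h.py <<'E'
import numpy as np, cv2
from workcell import arm
def cap(n):
    return arm.get_image(n)
def K(im):
    f=240/np.tan(np.radians(im["vfov"]/2)); return f,im["cx"],im["cy"]
def ray(im,u,v):
    f,cx,cy=K(im)
    p=cv2.undistortPoints(np.array([[[u,v]]],float),np.array([[f,0,cx],[0,f,cy],[0,0,1]]),np.array([im["k1"],0,0,0.]))[0,0]
    return np.array([p[0],p[1],1.])
def atz(im,u,v,z):
    d=im["T"][:3,:3]@ray(im,u,v); o=im["T"][:3,3]; return o+d*(z-o[2])/d[2]
def atd(im,u,v):
    d=np.median(im["depth"][int(v)-1:int(v)+2,int(u)-1:int(u)+2]); return (im["T"]@np.r_[ray(im,u,v)*d,1])[:3]
def proj(im,P):
    f,cx,cy=K(im); p=np.linalg.inv(im["T"])@np.r_[P,1]; a=p[:2]/p[2]; a=a*(1+im["k1"]*(a@a)); return a*f+[cx,cy]
def two(ia,a,ib,b):
    A=[];B=[]
    da=ia["T"][:3,:3]@ray(ia,*a);db=ib["T"][:3,:3]@ray(ib,*b);oa=ia["T"][:3,3];ob=ib["T"][:3,3]
    s=np.linalg.lstsq(np.c_[da,-db],ob-oa,rcond=None)[0]; p=oa+s[0]*da;q=ob+s[1]*db
    return (p+q)/2,np.linalg.norm(p-q)
E
cat > l.py <<'E'
from h import *
import pickle
ims={}
for c in ["top","side"]:
    ims[c]=cap(c); cv2.imwrite(f"pics/{c}0.png",ims[c]["color"][:,:,::-1])
    print(c,ims[c]["T"].round(3).tolist(),ims[c]["vfov"],ims[c]["k1"])
    for q in ["mid_blue","mid_red","seat_blue","seat_red"]:
        for r in arm.boxes_of(c,q): print(q,round(r["p"],2),np.round(r["position"],3),proj(ims[c],r["position"]).round())
pickle.dump(ims,open("ims.pkl","wb"))
print(arm.grip_depth, arm.state())
E
python3 l.py
```

```text
pics
top [[0.011, -0.986, 0.167, 0.358], [-1.0, -0.008, 0.019, -0.092], [-0.017, -0.167, -0.986, 0.94], [0.0, 0.0, 0.0, 1.0]] 57.362469142284986 -0.07378722991439618
mid_blue 0.66 [ 0.514 -0.071  0.021] [310. 241.]
mid_red 0.7 [ 0.535 -0.336  0.019] [434. 232.]
seat_blue 0.86 [0.572 0.101 0.018] [231. 214.]
seat_red 0.82 [0.548 0.317 0.014] [134. 225.]
side [[-0.968, -0.154, 0.196, 0.322], [-0.25, 0.582, -0.774, 0.713], [0.005, -0.798, -0.602, 0.697], [0.0, 0.0, 0.0, 1.0]] 57.603861202793304 -0.0854916083747664
mid_blue 0.59 [ 0.52  -0.071  0.022] [316. 259.]
mid_red 0.81 [ 0.535 -0.327  0.018] [333. 204.]
mid_red 0.73 [ 0.43  -0.511  0.012] [378. 180.]
seat_blue 0.94 [0.567 0.11  0.017] [273. 310.]
seat_red 0.88 [0.544 0.327 0.014] [246. 401.]
0.0187 {'t': 0.5, 'joint_positions': array([-7.70919231e+01,  3.02270024e+01,  8.20901949e+01, -4.39914965e-04,
        6.76914039e+01, -1.02287331e+01]), 'joint_velocities': array([-0.04798021,  0.01030677,  0.01834513,  0.00422218,  0.07480818,
        0.03168952]), 'joint_efforts': array([-7.74061227e-04, -4.41908097e+01, -1.78224009e+01, -2.04134062e-04,
        1.82306263e-03,  2.22516678e-05]), 'tool_pos': array([ 0.24557695, -0.5746662 ,  0.23125896]), 'eef_rot': array([-1.79991463e+02, -1.12688463e-03,  2.31369770e+01]), 'contact_force': array([0.48082559, 0.9666625 , 0.444602  ]), 'wrist_torque': array([-0.01780208, -0.00453699,  0.03484385]), 'gripper_force': 0.0, 'width': 0.0853762891828413}
```

View pics/top0.png

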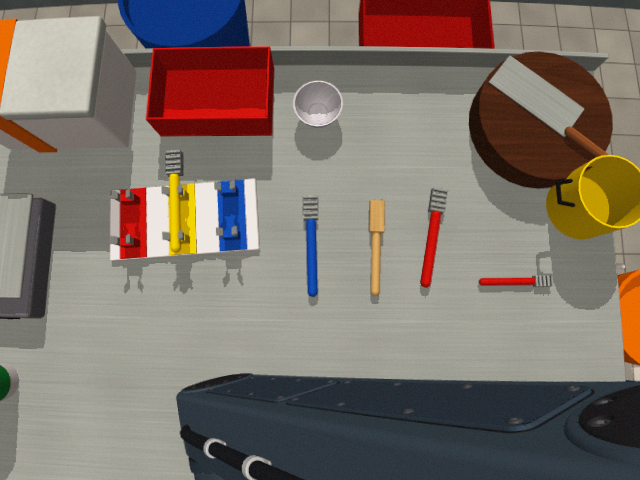

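View pics/side0.png

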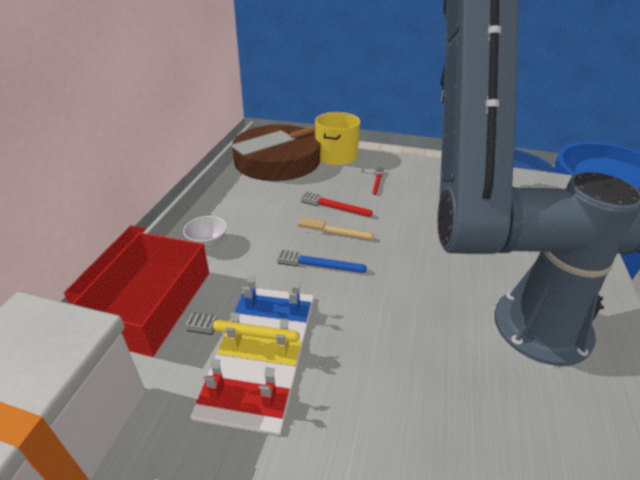

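The blue scaler is at top (312,255) and the large red one at top (431,250). The things that could be mistaken for them are:
- the small red scaler at (510,282)
- the tan brush at (376,245)
- the yellow scaler in the rack at (174,215)
- the red bins at (210,90) and (425,20)

In the rack, the red strip is at (132,222), yellow at (180,218) and blue at (231,215). I choose the 170 mm red and blue handles and check them in a crop.

```bash
cat > m.py <<'E'
from h import *
import pickle
ims=pickle.load(open("ims.pkl","rb"))
def mask(im,c):
    h=cv2.cvtColor(im["color"],cv2.COLOR_RGB2HSV).astype(int); H,S,V=h[...,0],h[...,1],h[...,2]
    m=((H>100)&(H<130)&(S>150)&(V>50)) if c=="blue" else (((H<8)|(H>172))&(S>150)&(V>50))
    return m.astype(np.uint8)
def blob(im,c,near,tol=15):
    n,l,s,ce=cv2.connectedComponentsWithStats(mask(im,c))
    best=None
    d=[np.min(np.hypot(*(np.argwhere(l==i)[:, ::-1]-near).T)) if s[i,4]>60 else 1e9 for i in range(1,n)]
    return l==1+int(np.argmin(d))
def cloud(im,m):
    vs,us=np.nonzero(m); f,cx,cy=K(im)
    p=cv2.undistortPoints(np.c_[us,vs].astype(float)[:,None],np.array([[f,0,cx],[0,f,cy],[0,0,1]]),np.array([im["k1"],0,0,0.]))[:,0]
    d=im["depth"][vs,us]; ok=d>0
    P=np.c_[p*d[:,None],d,np.ones(len(d))][ok]@im["T"].T
    return P[:,:3]
def ends(m):
    (c,_,_)=cv2.minAreaRect(np.argwhere(m)[:,::-1].astype(np.float32)); b=cv2.boxPoints(cv2.minAreaRect(np.argwhere(m)[:,::-1].astype(np.float32)))
    e=[np.linalg.norm(b[1]-b[0]),np.linalg.norm(b[2]-b[1])]
    return ((b[0]+b[1])/2,(b[2]+b[3])/2) if e[0]<e[1] else ((b[1]+b[2])/2,(b[3]+b[0])/2)
if __name__=="__main__":
    for c,near in [("blue",{"top":(312,255),"side":(330,264)}),("red",{"top":(431,250),"side":(345,207)})]:
        mid={}
        E={}
        for k,im in ims.items():
            m=blob(im,c,near[k]); a,b=ends(m); E[k]=(a,b)
            A,B=atz(im,*a,.011),atz(im,*b,.011)
            P=cloud(im,m)
            print(c,k,m.sum(),"ends",A.round(4),B.round(4),"L",np.linalg.norm(A-B).round(3),"mid",((A+B)/2).round(4),"yaw",np.degrees(np.arctan2(*(B-A)[1::-1])).round(1),"topz",np.percentile(P[:,2],[50,95]).round(4))
        ta,tb=E["top"];sa,sb=E["side"]
        A=[two(ims["top"],x,ims["side"],y) for x in (ta,tb) for y in (sa,sb)]
        print([ (p.round(4).tolist(),r.round(4)) for p,r in A if r<.02])
        # strips
    for c,near in [("blue",{"top":(231,205),"side":(270,308)}),("red",{"top":(132,225),"side":(240,398)})]:
        for k,im in ims.items():
            m=blob(im,c,near[k]); P=cloud(im,m); z=np.median(P[:,2]); Q=P[abs(P[:,2]-z)<.006]
            r=cv2.minAreaRect((Q[:,:2]*1000).astype(np.float32)); print(c,"strip",k,m.sum(),"z",z.round(4),r)
    # clips: cloud over rack above z .03
    for k,im in ims.items():
        P=cloud(im,np.ones((480,640))); s=im["color"].reshape(-1,3)[im["depth"].ravel()>0]
        ok=(P[:,0]>.45)&(P[:,0]<.66)&(P[:,1]>.03)&(P[:,1]<.4)&(P[:,2]>.03)&(P[:,2]<.11)
        sat=s.max(1).astype(int)-s.min(1); Q=P[ok&(sat<50)]
        g=(Q*[200,200,0]).astype(int)
        import scipy.cluster.hierarchy as hc
        L=hc.fcluster(hc.linkage(Q[:,:2],"single"),.008,"distance")
        for i in set(L):
            q=Q[L==i]
            if len(q)>8: print(k,"clip",len(q),q.min(0).round(3),q.max(0).round(3),q.mean(0).round(3))
    t=ims["top"]["color"][170:310,270:580]; cv2.imwrite("pics/crop0.png",cv2.resize(t,None,fx=2.5,fy=2.5,interpolation=cv2.INTER_CUBIC)[:,:,::-1])
E
python3 m.py
```

```text
blue top 707 ends [ 0.5636 -0.0708  0.011 ] [ 0.3977 -0.0764  0.011 ] L 0.166 mid [ 0.4806 -0.0736  0.011 ] yaw -178.1 topz [0.0198 0.0231]
blue side 473 ends [ 0.5632 -0.0733  0.011 ] [ 0.4002 -0.0789  0.011 ] L 0.163 mid [ 0.4817 -0.0761  0.011 ] yaw -178.0 topz [0.0193 0.0235]
[([0.5627, -0.0709, 0.0132], np.float64(0.0007)), ([0.3988, -0.0763, 0.0133], np.float64(0.0024))]
red top 756 ends [ 0.5843 -0.3439  0.011 ] [ 0.4202 -0.3134  0.011 ] L 0.167 mid [ 0.5022 -0.3287  0.011 ] yaw 169.5 topz [0.0199 0.0235]
red side 329 ends [ 0.5838 -0.3467  0.011 ] [ 0.4222 -0.3175  0.011 ] L 0.164 mid [ 0.503  -0.3321  0.011 ] yaw 169.8 topz [0.0187 0.0242]
[([0.5833, -0.3434, 0.0132], np.float64(0.0008)), ([0.4209, -0.3126, 0.0142], np.float64(0.0018))]
blue strip top 1638 z 0.0162 ((571.402587890625, 101.27960205078125), (155.20933532714844, 58.503334045410156), 4.857450008392334)
blue strip side 1273 z 0.0169 ((571.9190673828125, 101.79669189453125), (152.8820343017578, 56.25975799560547), 5.340390682220459)
red strip top 1688 z 0.0159 ((552.8627319335938, 320.16192626953125), (155.8313598
[... 1443 characters left out ...]
] [0.532 0.09  0.086] [0.524 0.083 0.069]
side clip 83 [0.514 0.1   0.047] [0.53  0.12  0.084] [0.522 0.112 0.066]
side clip 107 [0.613 0.085 0.035] [0.63  0.097 0.084] [0.62  0.092 0.069]
side clip 73 [0.61  0.105 0.045] [0.625 0.128 0.084] [0.617 0.12  0.066]
side clip 152 [0.646 0.202 0.051] [0.66  0.236 0.077] [0.652 0.224 0.068]
side clip 76 [0.6   0.226 0.052] [0.616 0.235 0.085] [0.607 0.23  0.068]
side clip 78 [0.505 0.218 0.053] [0.521 0.227 0.085] [0.512 0.222 0.068]
side clip 83 [0.6   0.194 0.066] [0.619 0.206 0.086] [0.61  0.2   0.078]
side clip 10 [0.557 0.201 0.07 ] [0.577 0.205 0.074] [0.567 0.204 0.073]
side clip 81 [0.502 0.187 0.064] [0.535 0.203 0.085] [0.516 0.193 0.077]
```

View pics/crop0.png

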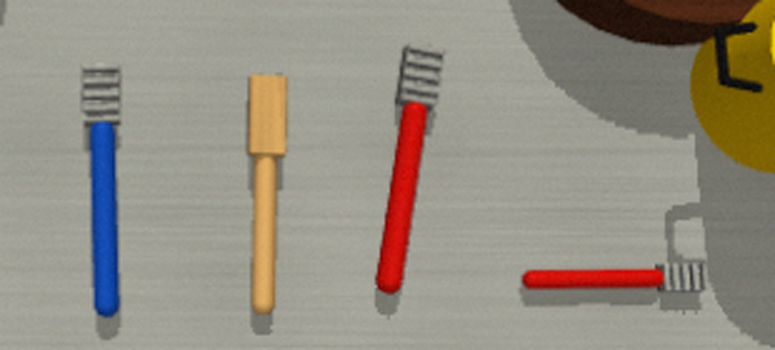

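The crop confirms it: the blue scaler, the tan brush, the large red scaler (about 166 mm of handle visible) and the small red one at far right. Both chosen handles triangulate to about 11–13 mm high. The seats are 220 mm apart (two places) at a yaw of about 5°. The strips are at z = 16 mm and the clip tops at 84 mm, which matches the text.

```bash
cat > g.py <<'E'
# usage: g.py x y z yaw : remaining shift in tool axes after turning, and the turn
import sys; from h import *
from scipy.spatial.transform import Rotation as R
s=arm.state(); x,y,z,w=map(float,sys.argv[1:5])
y0=s["eef_rot"][2]; d=np.array([x,y,z])-s["tool_pos"]; t=((y0-w+180)%360-180)
RR=R.from_euler("xyz",[180,0,w],degrees=True)
print("t",s["t"],"pose",s["tool_pos"].round(4),s["eef_rot"].round(1),"turn rad",np.radians(t).round(3),"shift mm AFTER turn",(RR.inv().apply(d)*1000).round(1),"w",s["width"].round(4),"F",s["contact_force"].round(1),s["gripper_force"])
E
python3 - <<'E'
from m import *
for k,im in ims.items():
    P=cloud(im,np.ones((480,640)))
    for y0,y1 in [(.06,.14),(.28,.36)]:
        Q=P[(P[:,1]>y0)&(P[:,1]<y1)&(P[:,0]>.66)&(P[:,0]<.9)&(P[:,2]>.015)]
        for x in np.arange(.66,.8,.01):
            q=Q[(Q[:,0]>=x)&(Q[:,0]<x+.01)]
            if len(q)>5: print(k,y0,x.round(2),len(q),q[:,2].max().round(3),end=" | ")
E
python3 g.py .503 -.330 .15 -10.4
python3 -m handwheel '[0,0,0,0.146, 0,0,0,0.146, 0,0,0,0.146, 0,0,0,0.146, 34.8,-47.9,13,0, 34.8,-47.9,13,0, 34.8,-47.9,13,0, 34.8,-47.9,13,0, 34.8,-47.9,13,0, 34.8,-47.9,13,0]' 1 80
python3 g.py .503 -.330 .003 -10.4
```

```text
top 0.06 0.75 65 0.092 | top 0.06 0.76 557 0.094 | top 0.28 0.72 94 0.2 | top 0.28 0.73 333 0.203 | top 0.28 0.74 225 0.202 | top 0.28 0.75 230 0.201 | top 0.28 0.76 222 0.202 | top 0.28 0.77 229 0.204 | top 0.28 0.78 225 0.202 | top 0.28 0.79 214 0.202 | top 0.28 0.8 214 0.202 | side 0.06 0.75 114 0.092 | side 0.06 0.76 490 0.092 | side 0.28 0.72 162 0.202 | side 0.28 0.73 159 0.202 | side 0.28 0.74 40 0.202 | side 0.28 0.75 33 0.203 | side 0.28 0.76 61 0.202 | side 0.28 0.77 54 0.202 | side 0.28 0.78 62 0.202 | side 0.28 0.79 66 0.202 | side 0.28 0.8 57 0.203 | t: 1.75
tool_pos: [0.504, -0.3282, 0.1532]
eef_rot: [180.0, -0.0, -10.3]
contact_force: [0.3, -0.3, -0.7]
width: 0.0853
gripper_force: 0.0Traceback (most recent call last):
  File "g.py", line 7, in <module>
    print("t",s["t"],"pose",s["tool_pos"].round(4),s["eef_rot"].round(1),"turn rad",np.radians(t).round(3),"shift mm AFTER turn",(RR.inv().apply(d)*1000).round(1),"w",s["width"].round(4),"F",s["contact_force"].round(1),s["gripper_force"])
                                                                                                                                                                       ^^^^^^^^^^^^^^^^
AttributeError: 'float' object has no attribute 'round'
Traceback (most recent call last):
  File "g.py", line 7, in <module>
    print("t",s["t"],"pose",s["tool_pos"].round(4),s["eef_rot"].round(1),"turn rad",np.radians(t).round(3),"shift mm AFTER turn",(RR.inv().apply(d)*1000).round(1),"w",s["width"].round(4),"F",s["contact_force"].round(1),s["gripper_force"])
                                                                                                                                                                       ^^^^^^^^^^^^^^^^
AttributeError: 'float' object has no attribute 'round'
```

```bash
sed -i 's/s\["width"\].round(4)/s["width"]/' g.py
python3 -m handwheel '[-0.7,2,0,0, 0,0,30,0, 0,0,30,0, 0,0,30,0, 0,0,25,0, 0,0,18,0, 0,0,10,0, 0,0,7,0, 0,0,0,0, 0,0,0,0]'
python3 g.py .503 -.330 .003 -10.4
python3 -m handwheel '[0,0,0,0, 0,0,0,0, 0,0,0,0, 0,0,0,0, 0,0,0,0, 0,0,0,0, 0,0,0,0, 0,0,0,0, 0,0,0,0, 0,0,0,0]' -1 80
python3 g.py .5525 .3197 .16 5
```

```text
t: 3.0
tool_pos: [0.5019, -0.3315, 0.004]
eef_rot: [180.0, -0.1, -10.3]
contact_force: [0.5, -0.5, 0.8]
width: 0.0852
gripper_force: 0.0
t 3.0 pose [ 0.5019 -0.3315  0.004 ] [ 1.80e+02 -1.00e-01 -1.03e+01] turn rad 0.001 shift mm AFTER turn [ 0.8 -1.7  1. ] w 0.08524158548505963 F [ 0.5 -0.5  0.8] 0.0
t: 4.25
tool_pos: [0.5016, -0.3313, 0.0038]
eef_rot: [180.0, -0.0, -10.3]
contact_force: [0.0, 1.0, 5.4]
width: 0.0191
gripper_force: 78.2
t 4.25 pose [ 0.5016 -0.3313  0.0038] [180.   -0.  -10.3] turn rad -0.267 shift mm AFTER turn [ 107.5 -644.1 -156.2] w 0.019060620144906955 F [0.  1.  5.4] 78.23153614997864
```

```bash
python3 -m handwheel '[0,0,-8,0, 0,0,-15,0, 0,0,-20,0, 0,0,-20,0, 0,0,-20,0, 0,0,-20,0, 0,0,-20,0, 0,0,-20,0, 0,0,-13,0, 0,0,0,0]'
cat > look.py <<'E'
import sys,m; from m import *
n,c=sys.argv[1:3]
s=arm.state(); tp=s["tool_pos"]; w=np.radians(s["eef_rot"][2]); u=np.array([np.cos(w),np.sin(w),0]); v=np.array([-u[1],u[0],0])
ims={k:cap(k) for k in ["top","side"]}
tiles=[]
for k,im in ims.items():
    p=proj(im,tp).astype(int); x0=int(np.clip(p[0]-100,0,440)); y0=int(np.clip(p[1]-80,0,320))
    tiles.append(cv2.resize(im["color"][y0:y0+160,x0:x0+200],None,fx=2,fy=2,interpolation=cv2.INTER_CUBIC)[:,:,::-1])
    P=cloud(im,mask(im,c))-tp; P=np.c_[P@u,P@v,P[:,2]]
    Q=P[(abs(P[:,0])<.1)&(abs(P[:,1])<.03)&(abs(P[:,2])<.06)]
    print(k,len(Q),"tool-frame x(along) ext",np.percentile(Q[:,0],[1,99]).round(4))
    for a in np.arange(-.1,.1,.02):
        q=Q[(Q[:,0]>=a)&(Q[:,0]<a+.02)]
        if len(q)>5: print("  x%.2f n%d y %.4f top z %.4f ymin/max %.4f %.4f"%(a+.01,len(q),np.median(q[:,1]),np.percentile(q[:,2],90),*np.percentile(q[:,1],[3,97])))
cv2.imwrite(f"pics/{n}.png",np.hstack(tiles))
E
python3 look.py lift1 red
```

```text
t: 5.5
tool_pos: [0.502, -0.3317, 0.161]
eef_rot: [179.9, -0.1, -10.3]
contact_force: [0.8, 0.1, -0.8]
width: 0.0188
gripper_force: 78.2
top 27 tool-frame x(along) ext [0.0686 0.082 ]
  x0.07 n24 y 0.0095 top z 0.0165 ymin/max 0.0051 0.0118
side 322 tool-frame x(along) ext [-0.0818  0.0759]
  x-0.09 n8 y 0.0034 top z 0.0130 ymin/max 0.0023 0.0072
  x-0.07 n49 y 0.0074 top z 0.0184 ymin/max 0.0013 0.0115
  x-0.05 n52 y 0.0084 top z 0.0174 ymin/max 0.0001 0.0126
  x-0.03 n50 y 0.0080 top z 0.0179 ymin/max -0.0005 0.0119
  x-0.01 n20 y 0.0070 top z 0.0188 ymin/max -0.0032 0.0112
  x0.01 n10 y 0.0079 top z 0.0171 ymin/max 0.0048 0.0114
  x0.03 n45 y 0.0090 top z 0.0178 ymin/max 0.0045 0.0132
  x0.05 n49 y 0.0088 top z 0.0184 ymin/max 0.0013 0.0127
  x0.07 n39 y 0.0100 top z 0.0174 ymin/max 0.0044 0.0144
```

View pics/lift1.png

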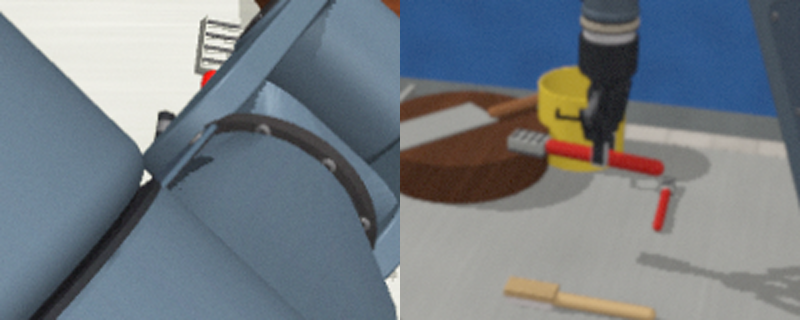

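The red scaler is held level and centred. Its axis is about 7 mm above the TCP and its middle about 2 mm behind it. I carry it to the red place.

```bash
python3 -m handwheel '[0,0,0,-0.133, 0,0,0,-0.133, 8,-40,0,0, 8,-50,0,0, 8,-50,0,0, 8,-50,0,0, 8,-50,0,0, 8,-50,0,0, 8,-50,0,0, 8,-50,0,0]'
python3 -m handwheel '[8,-50,0,0, 8,-50,0,0, 8,-50,0,0, 8,-50,0,0, 8,-35,0,0, 3,-19.5,0,0, 0,0,0,0, 0,0,0,0, 0,0,0,0, 0,0,0,0]'
python3 g.py .5525 .3197 .0548 5
```

```text
t: 6.85
tool_pos: [0.5312, 0.0645, 0.1583]
eef_rot: [-180.0, 0.1, 4.9]
contact_force: [0.3, -0.4, -0.5]
width: 0.0192
gripper_force: 78.3
t: 8.1
tool_pos: [0.553, 0.319, 0.1595]
eef_rot: [180.0, 0.0, 4.8]
contact_force: [0.0, -0.1, -0.5]
width: 0.0193
gripper_force: 78.4
t 8.1 pose [0.553  0.319  0.1595] [180.    0.    4.8] turn rad -0.003 shift mm AFTER turn [ -0.5  -0.8 104.7] w 0.019330248520767007 F [ 0.  -0.1 -0.5] 78.37379693984985
```

```bash
python3 -m handwheel '[0,-0.8,10,0, 0,0,15,0, 0,0,15,0, 0,0,15,0, 0,0,15,0, 0,0,7,0, 0,0,0,0, 0,0,0,0, 0,0,0,0, 0,0,0,0]'
python3 look.py pre1 red | grep -v '  x'
python3 g.py .5525 .3197 .0548 5
```

```text
t: 9.35
tool_pos: [0.5531, 0.321, 0.0829]
eef_rot: [-180.0, -0.1, 4.9]
contact_force: [0.3, -0.2, -0.7]
width: 0.0188
gripper_force: 78.4
top 815 tool-frame x(along) ext [-0.0821  0.0785]
side 1161 tool-frame x(along) ext [-0.0806  0.0777]
t 9.45 pose [0.5529 0.3209 0.0827] [-180.    -0.     4.9] turn rad -0.001 shift mm AFTER turn [-0.5  1.2 27.9] w 0.019211719327385923 F [-1.3  0.7 -0.9] 78.37470173835754
```

View pics/pre1.png

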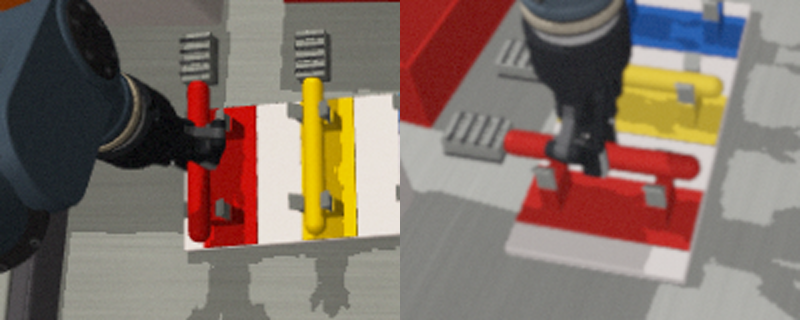

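The red handle sits level above the red strip, with both clips at either side of the fingers (near jaws at (222,118) and (222,208) in the left tile). I check the lateral alignment numerically before pressing.

```bash
cat > al.py <<'E'
import sys; from m import *
c=sys.argv[1]; S=np.array([float(sys.argv[2]),float(sys.argv[3]),.062]); w=np.radians(5.)
u=np.array([np.cos(w),np.sin(w),0]); v=np.array([-u[1],u[0],0])
for k in ["top","side"]:
    im=cap(k); P=cloud(im,np.ones((480,640),bool)); mk=mask(im,c).ravel()[im["depth"].ravel()>0].astype(bool)
    P=P-S; P=np.c_[P@u,P@v,P[:,2]]
    Q=P[mk&(abs(P[:,0])<.1)&(abs(P[:,1])<.03)&(P[:,2]>-.02)]
    for a,b in [(-.085,-.03),(.03,.085)]:
        q=Q[(Q[:,0]>a)&(Q[:,0]<b)]; 
        # fit circle r=11 axis (y,z)
        from scipy.optimize import least_squares
        r=least_squares(lambda t:np.hypot(q[:,1]-t[0],q[:,2]-t[1])-.011,[0,np.median(q[:,2])-.01],loss="soft_l1",f_scale=.002).x
        print(k,"handle x",a,b,"axis y,z rel seat mm",(r*1000).round(1))
    print(k,"x ext",(np.percentile(Q[:,0],[1,99])*1000).round(1))
E
python3 al.py red .5525 .3197
```

```text
top handle x -0.085 -0.03 axis y,z rel seat mm [ 0.3 25.5]
top handle x 0.03 0.085 axis y,z rel seat mm [ 1.7 26.8]
top x ext [-81.7  79.9]
side handle x -0.085 -0.03 axis y,z rel seat mm [ 0.6 26.7]
side handle x 0.03 0.085 axis y,z rel seat mm [ 2.4 26. ]
side x ext [-80.5  78.4]
```

```bash
python3 -m handwheel '[0,1,5,0, 0,0,5,0, 0,0,4,0, 0,0,3,0, 0,0,3,0, 0,0,3,0, 0,0,3,0, 0,0,2,0, 0,0,0,0, 0,0,0,0]'
python3 al.py red .5525 .3197
```

```text
t: 10.8
tool_pos: [0.5529, 0.3201, 0.0547]
eef_rot: [-180.0, -0.0, 4.9]
contact_force: [-0.5, -0.6, 5.0]
width: 0.0193
gripper_force: 79.6
top handle x -0.085 -0.03 axis y,z rel seat mm [-0.7 -1. ]
top handle x 0.03 0.085 axis y,z rel seat mm [ 0.2 -0.9]
top x ext [-82.1  79.7]
side handle x -0.085 -0.03 axis y,z rel seat mm [-0.3  0.4]
side handle x 0.03 0.085 axis y,z rel seat mm [ 2.3 -0.4]
side x ext [-82.1  78.6]
```

```bash
python3 -m handwheel '[0,0,1,0, 0,0,0.5,0, 0,0,0,0, 0,0,0,0, 0,0,0,0, 0,0,0,0, 0,0,0,0, 0,0,0,0, 0,0,0,0, 0,0,0,0]' 
python3 -m handwheel '[0,0,0,0, 0,0,0,0, 0,0,0,0, 0,0,0,0, 0,0,0,0, 0,0,0,0, 0,0,-5,0, 0,0,-25,0, 0,0,-30,0, 0,0,-40,0]' 1
python3 al.py red .5525 .3197
python3 g.py .482 -.0745 .15 1.9
```

```text
t: 12.15
tool_pos: [0.5529, 0.3201, 0.0547]
eef_rot: [-180.0, -0.0, 4.9]
contact_force: [-3.0, -1.4, 13.3]
width: 0.019
gripper_force: 79.9
t: 13.4
tool_pos: [0.5522, 0.3196, 0.1533]
eef_rot: [180.0, 0.1, 4.9]
contact_force: [-0.5, -0.1, 0.0]
width: 0.0854
gripper_force: 0.0
top handle x -0.085 -0.03 axis y,z rel seat mm [-1.1 -1.3]
top handle x 0.03 0.085 axis y,z rel seat mm [-1.5 -3.4]
top x ext [-82.3  79.8]
side handle x -0.085 -0.03 axis y,z rel seat mm [-0.4  0.4]
side handle x 0.03 0.085 axis y,z rel seat mm [1.3 0.3]
side x ext [-81.2  78.2]
t 13.5 pose [0.5561 0.3212 0.1582] [-179.8   -0.6    4.9] turn rad 0.053 shift mm AFTER turn [-87.2 393.    8.2] w 0.08529763616348263 F [0.6 0.1 0.2] 0.0
```

```bash
python3 -m handwheel '[0,0,0,0.053, -11,48,0,0, -11,49,0,0, -11,49,0,0, -11,49,0,0, -11,49,0,0, -11,49,0,0, -11,49,0,0, -10,49,0,0, 0,0,0,0]'
python3 g.py .482 -.0745 .004 1.9
python3 look.py pb blue | grep -v '  x'
python3 - <<'E'
from m import *
for k,n in [("top",(312,255)),("side",(330,264))]:
    im=cap(k); m=blob(im,"blue",n); P=cloud(im,m); Q=P[(P[:,1]<-.03)&(P[:,1]>-.12)&(P[:,2]<.03)]
    print(k,len(Q),np.percentile(Q,[1,99],axis=0).round(4).tolist())
E
```

```text
t: 14.75
tool_pos: [0.4786, -0.0768, 0.1528]
eef_rot: [180.0, -0.0, 1.6]
contact_force: [-0.3, -0.1, 0.7]
width: 0.0856
gripper_force: 0.0
t 14.75 pose [ 0.4786 -0.0768  0.1528] [180.   -0.    1.6] turn rad -0.006 shift mm AFTER turn [  3.5  -2.2 148.8] w 0.08559225845980317 F [-0.3 -0.1  0.7] 0.0Traceback (most recent call last):
  File "look.py", line 11, in <module>
    print(k,len(Q),"tool-frame x(along) ext",np.percentile(Q[:,0],[1,99]).round(4))
                                             ~~~~~~~~~~~~~^^^^^^^^^^^^^^^
    return _quantile_unchecked(
        a, q, axis, out, overwrite_input, method, keepdims, weights)
    return _ureduce(a,
                    func=_quantile_ureduce_func,
    ...<5 lines>...
                    overwrite_input=overwrite_input,
                    method=method)
    r = func(a, **kwargs)
    result = _quantile(arr,
                       quantiles=q,
    ...<2 lines>...
                       out=out,
                       weights=wgt)
    slices_having_nans = np.isnan(arr[-1, ...])
                                  ~~~^^^^^^^^^
IndexError: index -1 is out of bounds for axis 0 with size 0
Traceback (most recent call last):
IndexError: index -1 is out of bounds for axis 0 with size 0
```

The arm hides the blue scaler from the top camera here, and nothing has touched it, so I go on with the measured pose.

```bash
python3 -m handwheel '[3.5,-2,0,-0.006, 0,0,30,0, 0,0,30,0, 0,0,30,0, 0,0,25,0, 0,0,18,0, 0,0,10,0, 0,0,6,0, 0,0,0,0, 0,0,0,0]'
python3 -m handwheel '[0,0,0,0, 0,0,0,0, 0,0,0,0, 0,0,0,0, 0,0,0,0, 0,0,0,0, 0,0,0,0, 0,0,0,0, 0,0,0,0, 0,0,0,0]' -1 80
python3 -m handwheel '[0,0,-8,0, 0,0,-15,0, 0,0,-20,0, 0,0,-20,0, 0,0,-20,0, 0,0,-20,0, 0,0,-20,0, 0,0,-20,0, 0,0,-12,0, 0,0,0,0]'
python3 g.py .571 .1013 .16 5
```

```text
t: 16.15
tool_pos: [0.4826, -0.0717, 0.0043]
eef_rot: [180.0, -0.1, 2.2]
contact_force: [0.8, 0.7, 0.2]
width: 0.085
gripper_force: 0.0
t: 17.4
tool_pos: [0.4823, -0.0718, 0.0043]
eef_rot: [180.0, -0.0, 2.2]
contact_force: [-1.1, -0.2, 6.0]
width: 0.019
gripper_force: 78.1
t: 18.65
tool_pos: [0.4826, -0.0718, 0.1599]
eef_rot: [179.9, -0.1, 2.2]
contact_force: [-0.3, -0.0, -1.5]
width: 0.0189
gripper_force: 78.3
t 18.65 pose [ 0.4826 -0.0718  0.1599] [ 1.799e+02 -1.000e-01  2.200e+00] turn rad -0.048 shift mm AFTER turn [ 1.032e+02 -1.647e+02 -1.000e-01] w 0.01890131194222575 F [-0.3 -0.  -1.5] 78.2853627204895
```

```bash
python3 -m handwheel '[0,0,0,-0.048, 20,-33,0,0, 26,-41,0,0, 26,-41,0,0, 20,-33,0,0, 11,-16.7,0,0, 0,0,0,0, 0,0,0,0, 0,0,0,0, 0,0,0,0]'
python3 -m handwheel '[0,0,10,0, 0,0,15,0, 0,0,15,0, 0,0,15,0, 0,0,15,0, 0,0,7,0, 0,0,0,0, 0,0,0,0, 0,0,0,0, 0,0,0,0]'
python3 al.py blue .571 .1013
python3 g.py .571 .1013 .055 5
```

```text
t: 19.9
tool_pos: [0.5703, 0.1004, 0.1589]
eef_rot: [180.0, 0.0, 4.9]
contact_force: [0.2, 0.6, -0.5]
width: 0.0192
gripper_force: 78.4
t: 21.15
tool_pos: [0.5708, 0.1014, 0.0823]
eef_rot: [180.0, -0.1, 5.0]
contact_force: [-0.4, 0.3, -1.4]
width: 0.019
gripper_force: 78.4
top handle x -0.085 -0.03 axis y,z rel seat mm [ 0.1 25.8]
top handle x 0.03 0.085 axis y,z rel seat mm [-6.  21.7]
top x ext [-83.8  71.1]
side handle x -0.085 -0.03 axis y,z rel seat mm [ 1.5 26.6]
side handle x 0.03 0.085 axis y,z rel seat mm [ 0.5 25.7]
side x ext [-82.   75.9]
t 21.25 pose [0.5707 0.1014 0.0821] [180.  -0.   5.] turn rad -0.001 shift mm AFTER turn [ 0.3  0.1 27.1] w 0.01848424208749029 F [-0.6  0.3 -1.6] 78.40466022491455
```

```bash
python3 -m handwheel '[1,0,5,0, 0,0,5,0, 0,0,4,0, 0,0,3,0, 0,0,3,0, 0,0,3,0, 0,0,3,0, 0,0,2,0, 0,0,0.5,0, 0,0,0,0]'
python3 -m handwheel '[0,0,0.5,0, 0,0,0.5,0, 0,0,0,0, 0,0,0,0, 0,0,0,0, 0,0,0,0, 0,0,0,0, 0,0,0,0, 0,0,0,0, 0,0,0,0]' 
python3 al.py blue .571 .1013
```

```text
t: 22.5
tool_pos: [0.5717, 0.1013, 0.0552]
eef_rot: [180.0, -0.0, 5.0]
contact_force: [-3.5, -1.3, 15.4]
width: 0.0191
gripper_force: 80.3
t: 23.75
tool_pos: [0.5717, 0.1013, 0.0551]
eef_rot: [180.0, -0.1, 5.0]
contact_force: [-4.9, -1.3, 21.2]
width: 0.0195
gripper_force: 80.6
top handle x -0.085 -0.03 axis y,z rel seat mm [-0.5 -0.8]
top handle x 0.03 0.085 axis y,z rel seat mm [-8.6 -6.1]
top x ext [-83.   65.6]
side handle x -0.085 -0.03 axis y,z rel seat mm [ 1.2 -0.6]
side handle x 0.03 0.085 axis y,z rel seat mm [ 0.8 -0.7]
side x ext [-80.6  77.6]
```

Fully home. I release, lift, back off and check.

```bash
python3 -m handwheel '[0,0,0,0, 0,0,0,0, 0,0,0,0, 0,0,0,0, 0,0,0,0, 0,0,0,0, 0,0,-5,0, 0,0,-25,0, 0,0,-30,0, 0,0,-40,0]' 1
python3 -m handwheel '[0,40,-20,0, 0,50,-20,0, 0,50,-10,0, 0,50,0,0, 0,50,0,0, 0,50,0,0, 0,50,0,0, 0,40,0,0, 0,0,0,0, 0,0,0,0]'
python3 al.py blue .571 .1013; python3 al.py red .5525 .3197
python3 - <<'E'
from h import *
a=cap("top")["color"][120:300,60:320]; b=cap("side")["color"][230:450,150:350]
cv2.imwrite("pics/end.png",np.hstack([cv2.resize(a,(390,270)),cv2.resize(b,(300,270))])[:,:,::-1])
E
```

```text
t: 25.1
tool_pos: [0.5708, 0.1014, 0.1529]
eef_rot: [-180.0, 0.1, 5.0]
contact_force: [0.2, -1.1, 0.5]
width: 0.0854
gripper_force: 0.0
t: 26.35
tool_pos: [0.6039, -0.2765, 0.2022]
eef_rot: [-179.9, 0.0, 5.0]
contact_force: [-0.3, 1.0, -0.5]
width: 0.0855
gripper_force: 0.0
  return _methods._mean(a, axis=axis, dtype=dtype,
  ret = ret.dtype.type(ret / rcount)
Traceback (most recent call last):
  File "al.py", line 12, in <module>
    r=least_squares(lambda t:np.hypot(q[:,1]-t[0],q[:,2]-t[1])-.011,[0,np.median(q[:,2])-.01],loss="soft_l1",f_scale=.002).x
      ~~~~~~~~~~~~~^^^^^^^^^^^^^^^^^^^^^^^^^^^^^^^^^^^^^^^^^^^^^^^^^^^^^^^^^^^^^^^^^^^^^^^^^^^^^^^^^^^^^^^^^^^^^^^^^^^^^^^
ValueError: Initial guess is outside of provided bounds
  return _methods._mean(a, axis=axis, dtype=dtype,
  ret = ret.dtype.type(ret / rcount)
Traceback (most recent call last):
  File "al.py", line 12, in <module>
    r=least_squares(lambda t:np.hypot(q[:,1]-t[0],q[:,2]-t[1])-.011,[0,np.median(q[:,2])-.01],loss="soft_l1",f_scale=.002).x
      ~~~~~~~~~~~~~^^^^^^^^^^^^^^^^^^^^^^^^^^^^^^^^^^^^^^^^^^^^^^^^^^^^^^^^^^^^^^^^^^^^^^^^^^^^^^^^^^^^^^^^^^^^^^^^^^^^^^^
ValueError: Initial guess is outside of provided bounds
```

View pics/end.png

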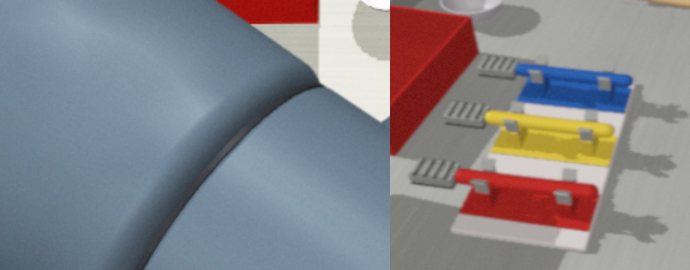

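The side view at right shows the blue (575,75), yellow (550,123) and red (525,185) handles all level in their clips. The arm blocks the top view, so I check the numbers from the side camera only and hand in if they hold.

```bash
sed -i 's/\["top","side"\]/["side"]/' al.py; python3 al.py blue .571 .1013 && python3 al.py red .5525 .3197
```

```text
side handle x -0.085 -0.03 axis y,z rel seat mm [ 1.3 -0.1]
side handle x 0.03 0.085 axis y,z rel seat mm [ 0.6 -0.5]
side x ext [-80.4  76.5]
side handle x -0.085 -0.03 axis y,z rel seat mm [-0.5  0.3]
side handle x 0.03 0.085 axis y,z rel seat mm [1.1 0.2]
side x ext [-81.1  78.3]
```

```bash
python3 -c "from workcell import arm; print(arm.sign_off())"
```

```text
the job is handed in; nothing more can be done
None
```

Both scalers are home in the clips of their own colour, and I handed the job in at about 27 s of the 59 s; the last side-camera check put each handle within about 2 mm of its place along, across and in height, though the hand-in itself reported no verdict.

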